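Gauge the sprockets and sort them into the trays

TASK

The two sprockets on the rubber mat came back to the store mixed up: one is bored to size, the other is not. Hold the plug gauge by its handle and try it in both bores, first in the sprocket next to the gauge's wooden block and then in the other one, lowering it until it is right through the bore or stops, never forcing it, then stand it back upright in its block. Stack the sprocket that the gauge went through squarely on the one in the blue tray, hub up, and set the one that it would not enter flat in the yellow tray, hub up; do not drop the sprockets, and leave everything else on the bench alone.

Things in the scene. Friction and masses are not known exactly. Their poses are not given: they have to be found in the camera images.
- gauge: go plug gauge, loose, upright in its wooden block: steel plug 30 mm across, 40 mm long, end chamfered 1.5 mm; above it a black hexagonal handle 24 mm across flats, 46 to 120 mm above the plug's end (flats face 0, 60, 120 degrees from the gauge's x axis), green band at its foot; 0.32 kg. Origin: centre of the plug's lower end, z up along the handle
- gauge_handle (a point): point on the gauge's axis in the handle, 85 mm above the plug's lower end: where to grip
- sprocket_a: loose steel chain sprocket, hub up, 36 mm high: toothed disc 94 mm across, 8 mm thick; on it a round hub 54 mm across (grip it there), bored through, mouth chamfered 1.5 mm; 0.7 kg. Origin: centre of the underside, z up. Of sprockets a and b one bore (31.8 mm) takes the whole plug, the other (27.4 mm) stops its end within 2 mm of the mouth: the gauge tells which. Either may lie next to the block
- sprocket_b: loose steel chain sprocket, hub up, 36 mm high: toothed disc 94 mm across, 8 mm thick; on it a round hub 54 mm across (grip it there), bored through, mouth chamfered 1.5 mm; 0.7 kg. Origin: centre of the underside, z up. Of sprockets a and b one bore (31.8 mm) takes the whole plug, the other (27.4 mm) stops its end within 2 mm of the mouth: the gauge tells which. Either may lie next to the block
- stock: loose sprocket of the same kind, bored to size, already lying hub up in the blue tray: 36 mm high, toothed disc 94 mm across and 8 mm thick, hub 54 mm across. Origin: centre of the underside, z up
- mat: fixed black rubber mat, 150 by 380 mm, 3 mm thick. Origin: centre of its underside; y runs along its length. The wooden block stands on it at y = +145 mm, one sprocket lies at about y = +10 mm, the other at about y = -130 mm
- stand: fixed light wooden gauge block, 80 by 80 mm, 30 mm high, standing on the mat, with a round pocket 37 mm across and 20 mm deep in its top. Origin: centre of its underside; the pocket's floor is 10 mm above it
- blue_tray: fixed blue open tray, 150 by 150 mm outside, 22 mm high, walls and floor 4 mm thick, with one sprocket in it. Origin: centre of its underside
- yellow_tray: fixed yellow open tray, empty, 150 by 150 mm outside, 22 mm high, walls and floor 4 mm thick. Origin: centre of its underside
- tape_measure: bystander, loose, to be left alone: yellow tape measure, 85 by 42 mm, 70 mm high. Origin: centre of its underside
- spray_bottle: bystander, loose, to be left alone: white and red spray bottle, 66 mm across, 170 mm high. Origin: centre of its underside
- carton: bystander, loose, to be left alone: brown carton, 80 by 110 mm, 60 mm high. Origin: centre of its underside
There are look-alikes about, which are no part of the job. Leave any grey or orange look-alike of the yellow_tray alone.

How it is judged:
By the outcome, as a careful person would: the job done as asked, in the order asked, and still so for the second after the job is handed in, with the robot touching nothing.
It also fails if it takes over 70 s, if anything falls off the work surface, if the arm or the gripper's body presses on something with over 40 N, if the wrist force passes 120 N, or if a joint passes its speed limit or range.

ROBOT

A 6-joint arm with a two-finger parallel gripper is mounted at the origin on the work surface. World frame = base frame: x ahead of the robot, y to its left, z up, the work surface at z = 0. Lengths are in mm, angles in rad, forces in N, time in s.
With the tool pointing down it reaches from about 350 to 775 mm from the base axis. Payload 7.3 kg.
Tool frame: the origin (TCP) lies at the very end of the fingers, on their centre line; the grasp point (between the pads) lies 19 mm behind it (bot.grip_point_offset is the distance from the TCP to the grasp point, in mm); z points along the fingers, y is the line along which they close (so a half turn about z gives the same grasp; the last joint's range is limited). The gripper opens to 92 mm and grips with 3 to 60 N. Pads are 19 mm wide; open, the fingers measure 130 mm over their backs; the gripper's body (75 mm by 190 mm) begins 47 mm behind the grasp point.
Start: joints at [-1.266, 0.342, 1.524, -0, 1.275, -0.146], TCP at [228.759, -472.561, 226.741] pointing down, gripper open.
Joint ranges: [-2.53, 2.53], [-0.77, 2.02], [0.04, 2.7], [-1, 4.14], [0.28, 2.66], [-3.11, 3.11]. Speed limits (rad/s): [2.57, 2.57, 3.14, 3.14, 3.14, 3.14].

INTERFACE

Orientations are given as [roll, pitch, yaw] about the fixed x, y, z axes, in that order (R = Rz(yaw) Ry(pitch) Rx(roll)).
In Python, from plant import bot gives the robot as it stands. The module is installed in compiled form; this text tells all that it offers.
- The arm moves only by the shell command python3 -m jog 'ROWS' [OPENING]. ROWS is JSON, a list of rows, each a list of 6 numbers: the shift along the tool's x, y, z in mm, then the turn, a rotation vector about the tool's x, y, z in rad. In form: [[dx, dy, dz, rx, ry, rz], ...]. A call has 1 to 12 rows; each row shifts and turns the commanded pose from where the row before left it, along the tool's axes as they then stand; what a row does not reach is not made up. A row lasts 1/10 s, in which the tool goes at most 50 mm and 8.59 degrees, less where a joint would pass 70% of its speed; a pose out of reach is approached as far as the arm can. A call with a gripper value outside its range is refused whole. OPENING is the opening in per cent of the stroke, from 0 (shut) to 100 (fully open), set as the call begins (- or left out, the last holds). The fingers move at their own pace and stop on an object; the grip force is fixed at half the most. Time passes only in rows, so rows that do not move let the fingers close. It gives the time, the measured TCP pose, the force, the opening and the grip force at its end, in the units of the state.
- bot.get_obs(): the state, without advancing time (a new reading comes with each control period).
- bot.capture(name): name is "side" or "top" or "wrist"; returns the picture (420x560x3 uint8, red, green, blue); there is no depth.
- bot.camera_model(name): a dict with "fx", "fy", "cx", "cy" (pixels), "position" and "orientation" of the camera in the world; the wrist camera has in their place "T_tool_cam" (4x4, takes a point from camera to tool coordinates, whose origin is the TCP and whose axes are the flange's). Camera axes: x right, y down, z forward; pixel columns grow to the right and rows downward; lengths in mm; the calibration is good to about 2 mm. A picture is of the moment at which its call begins: read the wrist's pose just before it. camera_model takes no time and is no camera call.
- bot.close_job(): hands the job in; it is judged then, once.
Trained networks look in the newest picture that a camera, given by its name, has taken for a name from the list of things; names that differ only in an ending like _2 or _b are one class to them, and where a whole thing is asked for, a point or a joint stands for the part that bears it (a point fixed in the world has none). Each returns a list of dicts, best first, with "p" (0 to 1); they miss things now and then, are a little off and sometimes report something else, mostly with a low value. They report only what shows in the picture. A call takes as long as a camera call. They do not tell look-alikes from the thing itself.
- bot.outline_of(target, camera): "mask" (420x560 bool, what is visible of it) and "pixel" ([column, row] in pixels, amid what is visible of it).
The state is a dict: "time": time; "joint_positions": joint angles; "dq": joint speeds; "tau": joint torques, N m; "tool_pos": TCP position; "tcp_rot": TCP orientation; "contact_force": force on the tool from outside, world axes, zero at the start; "moment": the same for the moment, N m; "grip_width": finger opening in mm; "finger_force": force on a finger pad.
Only numpy, scipy, OpenCV 4.12 (cv2) and the standard library are available. Lean on these libraries where they do the work, as an engineer would, in place of code of your own. Each camera call takes 0.05 s, during which the arm holds its last target. There are 200 camera calls.

## Working session

There is one attempt and no reset: what is moved stays moved. The work goes in short steps, Python scripts to look and compute and a shell command to move; the robot and the scene stay as the last step left them, time stands still between calls to the robot, and variables do not carry over. Pictures are saved under pics/ and viewed, at most 10 in all, crops included, and the job is handed in when it is done.

```bash
mkdir -p pics; cat > h.py <<'E'
import numpy as np,cv2
from plant import bot
from scipy.spatial.transform import Rotation as Ro
def cam(n,obs=None):
    m=bot.camera_model(n);K=(m['fx'],m['fy'],m['cx'],m['cy'])
    if 'T_tool_cam' in m:
        o=obs or bot.get_obs();T=np.eye(4);T[:3,:3]=Ro.from_euler('xyz',o['tcp_rot']).as_matrix();T[:3,3]=o['tool_pos']
        T=T@np.array(m['T_tool_cam']);return K,T[:3,:3],T[:3,3]
    q=np.array(m['orientation'],float)
    R=q if q.shape==(3,3) else Ro.from_euler('xyz',q).as_matrix() if q.size==3 else None
    return K,R,np.array(m['position'])
def ray(C,p):
    K,R,t=C;return t,R@np.array([(p[0]-K[2])/K[0],(p[1]-K[3])/K[1],1])
def onz(C,p,z):
    t,d=ray(C,p);return t+d*(z-t[2])/d[2]
def proj(C,P):
    K,R,t=C;c=R.T@(np.array(P)-t);return np.array([K[0]*c[0]/c[2]+K[2],K[1]*c[1]/c[2]+K[3]])
def tri(C1,p1,C2,p2):
    A=np.zeros((3,3));b=np.zeros(3)
    for C,p in((C1,p1),(C2,p2)):
        t,d=ray(C,p);d=d/np.linalg.norm(d);M=np.eye(3)-np.outer(d,d);A+=M;b+=M@t
    return np.linalg.solve(A,b)
def save(n,im):cv2.imwrite('pics/'+n+'.png',im[...,::-1])
E
python3 - <<'E'
from h import *
print(bot.camera_model('top'),bot.camera_model('side'),bot.camera_model('wrist'))
a=bot.capture('top');b=bot.capture('side')
save('both',np.hstack([cv2.resize(a,(560,420))[:, :],])) 
save('side',b)
for n in['gauge','sprocket_a','mat','stand','blue_tray','yellow_tray']:
  for c in['top','side']:
    print(n,c,[(round(r['p'],2),np.round(r['pixel']).tolist(),int(r['mask'].sum())) for r in bot.outline_of(n,c)][:5])
print(bot.get_obs())
E
```

```text
{'fx': 429.66887089681694, 'fy': 429.66887089681694, 'cx': 281.24393177302863, 'cy': 209.94412630836078, 'position': array([ 259.43393797,  -84.03066668, 1444.0136434 ]), 'orientation': array([-3.00076839e+00,  4.39951607e-04, -1.57084548e+00])} {'fx': 413.6480368899277, 'fy': 413.6480368899277, 'cx': 279.59887681005756, 'cy': 212.57922173653876, 'position': array([-170.77151816,  499.77216429,  970.66033427]), 'orientation': array([-2.36247758, -0.01273249, -2.3297793 ])} {'fx': 291.18725275387084, 'fy': 291.18725275387084, 'cx': 280.26273814881483, 'cy': 209.80504223297652, 'T_tool_cam': array([[ 3.80243347e-04, -9.51510236e-01, -3.07616851e-01,
         8.45734170e+01],
       [ 9.99999771e-01,  5.34154867e-04, -4.16136382e-04,
        -1.51412831e-01],
       [ 5.60273065e-04, -3.07616622e-01,  9.51510221e-01,
        -1.58206350e+02],
       [ 0.00000000e+00,  0.00000000e+00,  0.00000000e+00,
         1.00000000e+00]])}
gauge top []
gauge side [(0.78, [188.0, 236.0], 318)]
sprocket_a top [(0.96, [258.0, 186.0], 462), (0.72, [218.0, 180.0], 513), (0.21, [257.0, 192.0], 3131), (0.
[... 666 characters left out ...]
197.0], 297)]
{'time': 0.7, 'joint_positions': array([-1.26599516e+00,  3.41970813e-01,  1.52411375e+00,  7.37515783e-06,
        1.27536290e+00, -1.45989608e-01]), 'dq': array([-0.00106806,  0.00051962,  0.00036399,  0.00033783,  0.00016209,
        0.00065964]), 'tau': array([-3.26611836e-03, -4.31022763e+01, -2.44444817e+01,  7.15250499e-02,
        4.82504081e-02,  7.28873346e-06]), 'tool_pos': array([ 228.76504894, -472.56446292,  226.75086079]), 'tcp_rot': array([3.14144799e+00, 1.41394849e-05, 4.50788627e-01]), 'contact_force': array([ 0.79009059, -0.01682922,  0.14810922]), 'moment': array([ 0.02282838, -0.02461149, -0.00626232]), 'finger_force': 0.0, 'grip_width': 91.84473536554835}
```

View pics/both.png

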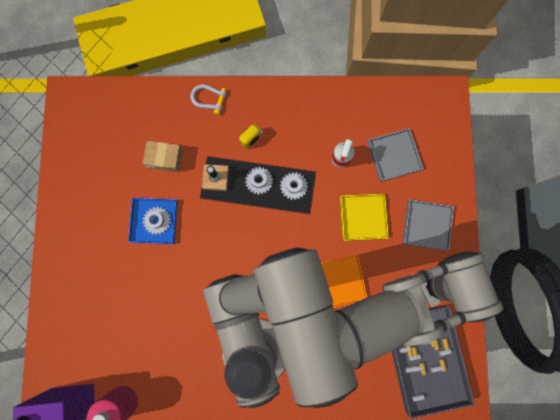

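View pics/side.png

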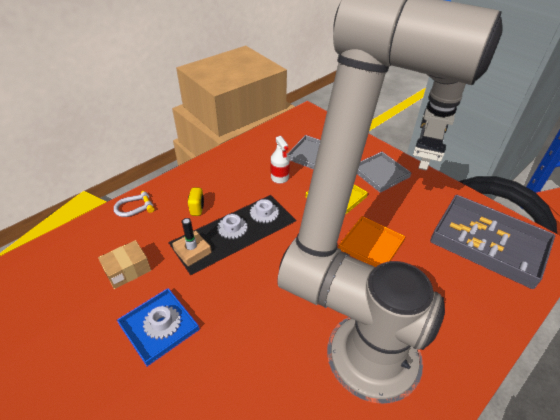

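The top view shows the gauge block at (214,177), sprockets at (259,180) and (294,185), the blue tray with stock at (155,221), and the yellow tray at (365,217). The grey and orange trays are decoys. The side view agrees with this: the gauge handle is at (188,232) and the sprockets are at (232,227) and (264,210).

```bash
python3 - <<'E'
from h import *
t=cam('top');s=cam('side')
for n,a,b in[('hubA',(259,177),(232,220)),('hubB',(294,182),(264,204)),('stock',(156,217),(160,315)),('gaugetop',(213,170),(188,222)),('ytray',(365,217),None)]:
    print(n,np.round(tri(t,a,s,b)) if b else '',np.round(onz(t,a,39 if n!='ytray' else 10)))
print([np.round(onz(t,p,3)) for p in[(207,157),(315,172),(311,213),(201,198)]])
print(np.round(Ro.from_euler('xyz',bot.get_obs()['tcp_rot']).as_matrix(),3))
E
```

```text
hubA [568. -11.  38.] [570.  -9.  39.]
hubB [ 550. -127.   43.] [ 553. -126.   39.]
stock [435. 331.  32.] [435. 329.  39.]
gaugetop [573. 131. 126.] [594. 145.  39.]
ytray  [ 439. -365.   10.]
[array([648., 173.,   3.]), array([ 595., -199.,    3.]), array([ 453., -184.,    3.]), array([505., 190.,   3.])]
[[ 0.9    0.436  0.   ]
 [ 0.436 -0.9   -0.   ]
 [-0.     0.    -1.   ]]
```

```bash
python3 -m jog '[[0,0,-20,0,0,0.148],[0,0,-20,0,0,0.148],[0,0,-20,0,0,0.148],[0,0,-13,0,0,0.148]]' 100 && python3 -m jog '[[19.5,-44.5,0,0,0,0],[19.5,-44.5,0,0,0,0],[19.5,-44.5,0,0,0,0],[19.5,-44.5,0,0,0,0],[19.5,-44.5,0,0,0,0],[19.5,-44.5,0,0,0,0],[19.5,-44.5,0,0,0,0],[19.5,-44.5,0,0,0,0],[19.5,-44.5,0,0,0,0],[19.5,-44.5,0,0,0,0],[19.5,-44.5,0,0,0,0],[19.5,-44.5,0,0,0,0]]'
python3 -m jog '[[0,0,0,0,0,0],[0,0,0,0,0,0]]'
python3 - <<'E'
from h import *
C=cam('wrist');im=bot.capture('wrist');save('w1',im)
for n in['gauge','sprocket_a','stand','blue_tray','yellow_tray']:
    print(n,[(round(r['p'],2),np.round(r['pixel']).tolist(),int(r['mask'].sum())) for r in bot.outline_of(n,'wrist')][:5])
print(C[2],bot.get_obs()['joint_positions'])
E
```

```text
time: 1.1
tool_pos: [228.9, -472.9, 301.3]
tcp_rot: [3.14, -0.001, -0.147]
contact_force: [0.6, -1.2, -0.3]
grip_width: 91.8
finger_force: 0.0
time: 2.3
tool_pos: [536.3, 25.2, 299.9]
tcp_rot: [3.141, -0.001, -0.141]
contact_force: [1.0, -0.3, 0.0]
grip_width: 91.8
finger_force: 0.0
time: 2.5
tool_pos: [535.6, 24.1, 299.2]
tcp_rot: [3.141, 0.001, -0.139]
contact_force: [-0.5, -0.6, 0.2]
grip_width: 91.8
finger_force: 0.0
gauge [(0.61, [112.0, 252.0], 1431), (0.57, [192.0, 164.0], 1064)]
sprocket_a [(0.92, [376.0, 151.0], 2592), (0.62, [212.0, 153.0], 2246)]
stand [(0.95, [210.0, 153.0], 2490)]
blue_tray [(0.94, [86.0, 237.0], 3396)]
yellow_tray [(0.86, [517.0, 198.0], 7826)]
[619.38510762  12.98062886 457.32728719] [-1.01824395e-01  3.16284004e-01  1.35907858e+00 -1.81139310e-04
  1.46573282e+00  1.61218431e+00]
```

View pics/w1.png

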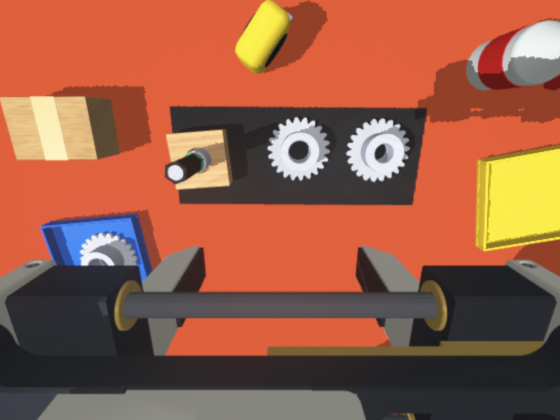

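The wrist view shows the block and gauge at the left, with the handle top at (177,172) and the block centre at about (199,159). The sprocket next to the block has its bore at (300,149), and the other's bore is at (381,152). The stock is at (104,257) in the blue tray.

```bash
python3 - <<'E'
from h import *
C=cam('wrist')
for n,p,z in[('gauge top',(177,172),133),('bore1',(300,149),39),('bore2',(381,152),39),('block',(199,159),33)]:
    print(n,onz(C,p,z).round(1))
print([onz(C,p,3).round() for p in[(171,107),(426,108),(413,205),(180,204)]])
E
```

```text
gauge top [575.6 134.5 133. ]
bore1 [570.4 -10.5  39. ]
bore2 [ 549.8 -124.    39. ]
block [576.4 136.2  33. ]
[array([654., 169.,   3.]), array([ 599., -204.,    3.]), array([ 451., -184.,    3.]), array([506., 192.,   3.])]
```

```bash
python3 -m jog '[[-6.5,-29,25,0,0,0],[-6.5,-29,25,0,0,0],[-6.5,-29,25,0,0,0],[-6.5,-29,25,0,0,0],[0,0,0,0,0,0],[0,0,0,0,0,0]]'
python3 - <<'E'
from h import *
C=cam('wrist');im=bot.capture('wrist')
p=proj(C,(575.6,134.5,133));print(p,bot.get_obs()['tool_pos'])
x,y=np.clip(p.round().astype(int),70,350)
save('w2',cv2.resize(im[y-70:y+90,x-90:x+110],None,fx=4,fy=4)[:600,:800]);print(x-90,y-70)
cv2.imwrite('w2raw.png',im[...,::-1])
g=bot.outline_of('gauge','wrist');print([(r['p'],r['pixel'],r['mask'].sum()) for r in g])
E
```

```text
time: 3.4
tool_pos: [526.1, 141.3, 199.7]
tcp_rot: [3.141, 0.0, -0.141]
contact_force: [-0.2, 0.0, 0.3]
grip_width: 91.7
finger_force: 0.0
[280.78879281 162.39764634] [526.70111995 140.83766011 200.48127925]
191 92
[(0.56, [278.6, 155.4], np.int64(1176))]
```

View pics/w2.png

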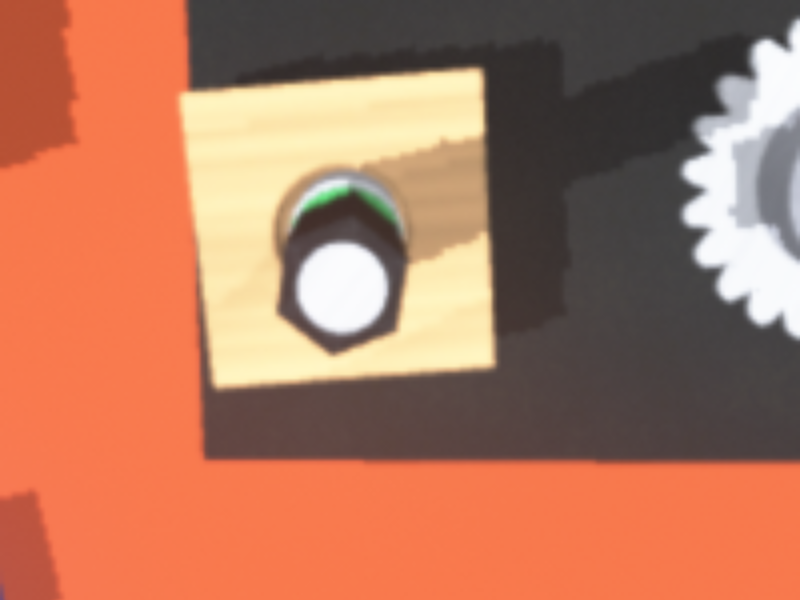

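The crop shows the gauge upright in its block. The handle top is centred at (343,287) in the crop, which is (276.8,163.8) in the full picture. The hexagon is turned about 6.5° clockwise in the image, so the tool must turn +0.113 to meet the flats.

```bash
python3 - <<'E'
from h import *
C=cam('wrist');p=(276.75,163.75)
o={'tool_pos':[535.6,24.1,299.2],'tcp_rot':[3.1413,0,-.140]};C1=cam('wrist',o)
print('tri',tri(C1,(177,172),C,p).round(1)); g=onz(C,p,133);print(g.round(1))
ob=bot.get_obs();R=Ro.from_euler('xyz',ob['tcp_rot']).as_matrix()
print('delta tool',(R.T@(np.array([g[0],g[1],79])-ob['tool_pos'])).round(1))
print('pocket',onz(C,(191+343/4,92+225/4),33).round(1), 'block',onz(C,(191+340/4,92+228/4),33).round(1))
E
```

```text
tri [575.5 137.1 131. ]
[575.9 137.  133. ]
delta tool [ 48.6  -3.4 122. ]
pocket [577.6 138.   33. ] block [576.9 138.9  33. ]
```

```bash
python3 -m jog '[[24.5,-1.7,0,0,0,0],[24.5,-1.7,0,0,0,0],[0,0,20,0,0,0.113],[0,0,30,0,0,0],[0,0,30,0,0,0],[0,0,30,0,0,0],[0,0,12,0,0,0],[0,0,0,0,0,0]]' && python3 -m jog '[[0,0,0,0,0,0],[0,0,0,0,0,0],[0,0,0,0,0,0],[0,0,0,0,0,0],[0,0,0,0,0,0],[0,0,0,0,0,0],[0,0,0,0,0,0],[0,0,0,0,0,0]]' 0
```

```text
time: 4.3
tool_pos: [574.9, 137.1, 77.0]
tcp_rot: [3.141, 0.002, -0.256]
contact_force: [-0.2, -0.1, 0.3]
grip_width: 91.7
finger_force: 0.0
time: 5.1
tool_pos: [575.1, 138.2, 77.7]
tcp_rot: [3.141, 0.0, -0.254]
contact_force: [-0.1, -0.4, 0.6]
grip_width: 32.3
finger_force: 0.0
```

```bash
python3 -m jog '[[0,0,0,0,0,0],[0,0,0,0,0,0],[0,0,0,0,0,0]]' && python3 -m jog '[[0,0,-15,0,0,0],[0,0,-30,0,0,0],[0,0,-30,0,0,0],[0,0,0,0,0,0],[0,0,0,0,0,0]]'
```

```text
time: 5.4
tool_pos: [575.1, 138.2, 77.6]
tcp_rot: [3.141, 0.0, -0.254]
contact_force: [-0.0, 0.4, 0.3]
grip_width: 24.2
finger_force: 30.0
time: 5.9
tool_pos: [574.8, 138.1, 152.1]
tcp_rot: [3.141, 0.0, -0.254]
contact_force: [-1.0, 0.8, -4.0]
grip_width: 23.9
finger_force: 30.0
```

```bash
python3 -m jog '[[-6.7,30,0,0,0,0],[-6.7,40,0,0,0,0],[-6.7,40,0,0,0,0],[-6.7,35,0,0,0,0],[0,0,0,0,0,0],[0,0,0,0,0,0],[0,0,0,0,0,0]]'
python3 - <<'E'
from h import *
o=bot.get_obs();print(o['tool_pos'],o['tcp_rot'])
C=cam('wrist',o);im=bot.capture('wrist');save('w3',im[60:340,130:530].repeat(2,0).repeat(2,1))
print('plug end pred',proj(C,np.array(o['tool_pos'])+[0,0,-64.6]),'bores',proj(C,(570.4,-10.5,39)),proj(C,(550,-124,39)))
for r in bot.outline_of('sprocket_a','wrist'):
    print(r['p'],r['pixel'],r['mask'].sum())
E
```

```text
time: 6.6
tool_pos: [512.5, 5.1, 151.6]
tcp_rot: [-3.142, 0.002, -0.254]
contact_force: [0.4, -0.0, -3.9]
grip_width: 24.2
finger_force: 30.0
[512.49934581   5.13294041 151.63776457] [-3.14156762e+00  1.78662427e-03 -2.53924524e-01]
plug end pred [281.08159604 223.84376412] bores [281.70574364 143.40451087] [409.40823809 133.51986149]
0.75 [285.0, 132.7] 5438
0.64 [399.1, 132.4] 6510
```

View pics/w3.png

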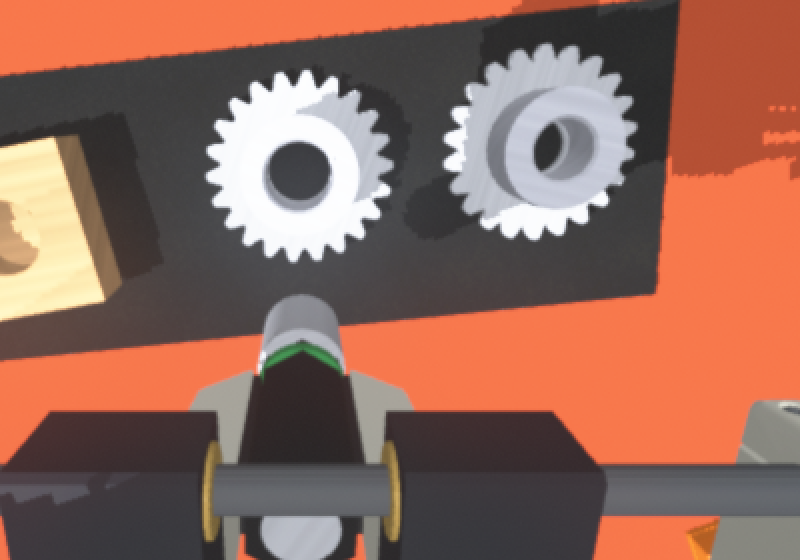

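The crop shows the block-side bore centred at crop (298,173), which is (279.2,146.8) full, and the other at crop (566,148), which is (413.1,133.9) full. The plug end is at about (280.8,223.5), as predicted, so the gauge sits true in the grip.

```bash
python3 - <<'E'
from h import *
o=bot.get_obs();C=cam('wrist',o);R=Ro.from_euler('xyz',o['tcp_rot']).as_matrix()
C1=cam('wrist',{'tool_pos':[535.6,24.1,299.2],'tcp_rot':[3.1413,0,-.140]})
pe=onz(C,(280.8,223.5),o['tool_pos'][2]-64.6);print('plug end',pe.round(1))
for p,p1 in((279.2,146.8),(300,149)),((413.1,133.9),(381,152)):
    b=onz(C,p,39);print(b.round(1),tri(C,p,C1,p1).round(1),'tool d',(R.T@(b-pe)).round(1))
E
```

```text
plug end [513.2   5.6  87.4]
[568.4  -7.2  39. ] [570.3  -7.7  45.8] tool d [56.7 -1.5 48.4]
[ 549.3 -127.1   39. ] [ 559.8 -102.5   98.6] tool d [ 68.2 119.4  48.4]
```

```bash
python3 -m jog '[[28.3,-0.7,0,0,0,0],[28.4,-0.8,0,0,0,0],[0,0,15,0,0,0],[0,0,20,0,0,0],[0,0,8,0,0,0],[0,0,0,0,0,0],[0,0,0,0,0,0]]' && python3 -m jog '[[0,0,2,0,0,0],[0,0,2,0,0,0],[0,0,1,0,0,0],[0,0,1,0,0,0],[0,0,0,0,0,0]]'
```

```text
time: 7.4
tool_pos: [568.4, -7.9, 110.2]
tcp_rot: [3.142, -0.001, -0.254]
contact_force: [0.3, 0.2, -2.9]
grip_width: 23.8
finger_force: 30.0
time: 7.9
tool_pos: [568.0, -8.3, 103.7]
tcp_rot: [3.142, -0.0, -0.254]
contact_force: [0.3, 0.2, -3.2]
grip_width: 24.2
finger_force: 30.0
```

```bash
python3 - <<'E'
from h import *
o=bot.get_obs();print(o['tool_pos'],o['contact_force'])
im=bot.capture('wrist');save('w4',im[140:300,180:380].repeat(3,0).repeat(3,1))
E
```

```text
[567.96719503  -8.27567454 103.68343799] [ 0.25360502  0.1561853  -3.18468546]
```

View pics/w4.png

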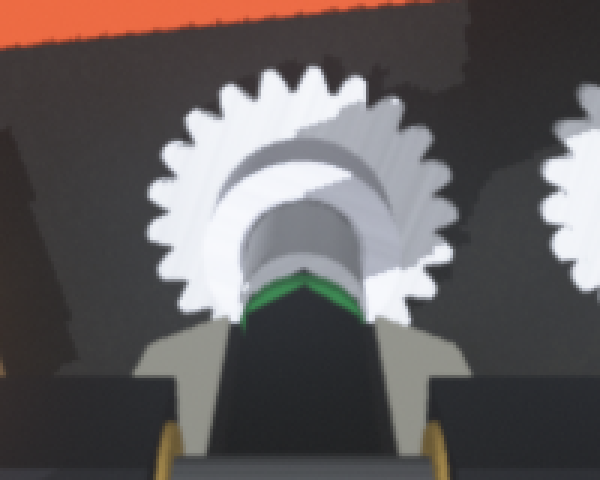

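The crop shows the plug end right at the mouth. It is centred sideways (plug 302 against hub 301) and within about 1 mm fore and aft.

```bash
python3 -m jog '[[0,0,1,0,0,0],[0,0,1,0,0,0],[0,0,0,0,0,0]]' && python3 -m jog '[[0,0,1,0,0,0],[0,0,0,0,0,0],[0,0,0,0,0,0]]'
```

```text
time: 8.25
tool_pos: [567.9, -8.3, 101.5]
tcp_rot: [3.141, 0.0, -0.254]
contact_force: [0.1, 0.1, -3.9]
grip_width: 23.9
finger_force: 30.0
time: 8.55
tool_pos: [568.1, -8.2, 100.9]
tcp_rot: [3.142, -0.0, -0.254]
contact_force: [-0.9, 0.4, -0.6]
grip_width: 23.9
finger_force: 30.0
```

```bash
python3 -m jog '[[0,0,1,0,0,0],[0,0,0,0,0,0],[0,0,0,0,0,0]]'
```

```text
time: 8.85
tool_pos: [568.2, -8.3, 100.6]
tcp_rot: [3.142, -0.001, -0.254]
contact_force: [-2.6, -0.0, 4.8]
grip_width: 24.1
finger_force: 30.0
```

```bash
python3 -m jog '[[-1,0,0,0,0,0],[0,0,0,0,0,0],[0,0,0,0,0,0]]' && python3 -m jog '[[-0.5,0,0.5,0,0,0],[0,0,0,0,0,0],[0,0,0,0,0,0]]'
```

```text
time: 9.15
tool_pos: [566.8, -8.0, 99.2]
tcp_rot: [3.141, 0.001, -0.254]
contact_force: [-0.7, -0.2, -4.5]
grip_width: 24.2
finger_force: 30.0
time: 9.45
tool_pos: [566.5, -7.8, 99.0]
tcp_rot: [3.141, 0.0, -0.254]
contact_force: [0.7, -0.2, -2.4]
grip_width: 23.8
finger_force: 30.0
```

```bash
python3 -m jog '[[0,0,1,0,0,0],[0,0,1,0,0,0],[0,0,0,0,0,0],[0,0,0,0,0,0]]'
```

```text
time: 9.85
tool_pos: [566.6, -7.9, 97.2]
tcp_rot: [3.142, 0.0, -0.254]
contact_force: [0.1, -0.8, -3.2]
grip_width: 24.0
finger_force: 30.0
```

```bash
python3 -m jog '[[0,0,3,0,0,0],[0,0,3,0,0,0],[0,0,0,0,0,0]]' && python3 -m jog '[[0,0,4,0,0,0],[0,0,4,0,0,0],[0,0,4,0,0,0],[0,0,4,0,0,0],[0,0,2,0,0,0],[0,0,0,0,0,0]]'
```

```text
time: 10.15
tool_pos: [566.2, -7.8, 90.6]
tcp_rot: [3.141, 0.001, -0.254]
contact_force: [-0.6, 1.2, -2.8]
grip_width: 24.2
finger_force: 30.0
time: 10.75
tool_pos: [566.3, -7.9, 72.8]
tcp_rot: [3.141, 0.001, -0.254]
contact_force: [-0.6, -0.1, -2.7]
grip_width: 23.8
finger_force: 30.0
```

```bash
python3 -m jog '[[0,0,2,0,0,0],[0,0,1.5,0,0,0],[0,0,0,0,0,0]]' && python3 -m jog '[[0,0,1,0,0,0],[0,0,0,0,0,0],[0,0,0,0,0,0]]'
```

```text
time: 11.05
tool_pos: [566.5, -7.9, 69.6]
tcp_rot: [3.141, 0.0, -0.254]
contact_force: [-0.6, 0.2, -2.9]
grip_width: 24.0
finger_force: 30.0
time: 11.35
tool_pos: [566.6, -7.9, 68.8]
tcp_rot: [3.142, -0.0, -0.254]
contact_force: [0.4, -1.4, -3.5]
grip_width: 24.2
finger_force: 30.0
```

```bash
python3 -m jog '[[0,0,1,0,0,0],[0,0,0,0,0,0],[0,0,0,0,0,0]]' && python3 -m jog '[[0,0,0.6,0,0,0],[0,0,0,0,0,0],[0,0,0,0,0,0]]'
```

```text
time: 11.65
tool_pos: [566.5, -7.9, 67.7]
tcp_rot: [3.141, -0.0, -0.254]
contact_force: [0.1, -0.0, -4.1]
grip_width: 23.9
finger_force: 30.0
time: 11.95
tool_pos: [566.7, -7.9, 67.6]
tcp_rot: [3.142, -0.001, -0.254]
contact_force: [-1.4, -0.2, 4.0]
grip_width: 23.7
finger_force: 30.0
```

```bash
python3 -m jog '[[0,0,-5,0,0,0],[0,0,-15,0,0,0],[0,0,-20,0,0,0],[0,0,-20,0,0,0],[0,0,-5,0,0,0],[2.3,20,0,0,0,0],[2.3,28,0,0,0,0],[2.3,28,0,0,0,0],[2.3,25,0,0,0,0],[2.3,20,0,0,0,0],[0,0,0,0,0,0],[0,0,0,0,0,0]]' && python3 -m jog '[[0,0,10,0,0,0],[0,0,10,0,0,0],[0,0,5,0,0,0],[0,0,0,0,0,0],[0,0,0,0,0,0]]'
python3 - <<'E'
from h import *
o=bot.get_obs();print(o['tool_pos'],o['contact_force'])
im=bot.capture('wrist');save('w5',im[140:300,180:380].repeat(3,0).repeat(3,1))
E
```

```text
time: 13.15
tool_pos: [546.9, -127.9, 131.3]
tcp_rot: [-3.141, 0.001, -0.255]
contact_force: [1.8, 0.3, -3.8]
grip_width: 23.8
finger_force: 30.0
time: 13.65
tool_pos: [547.3, -127.6, 106.9]
tcp_rot: [3.142, 0.0, -0.254]
contact_force: [-0.3, -0.3, -3.2]
grip_width: 23.8
finger_force: 30.0
[ 547.31936133 -127.57204632  106.89560267] [-0.27762993 -0.28439867 -3.20467024]
```

View pics/w5.png

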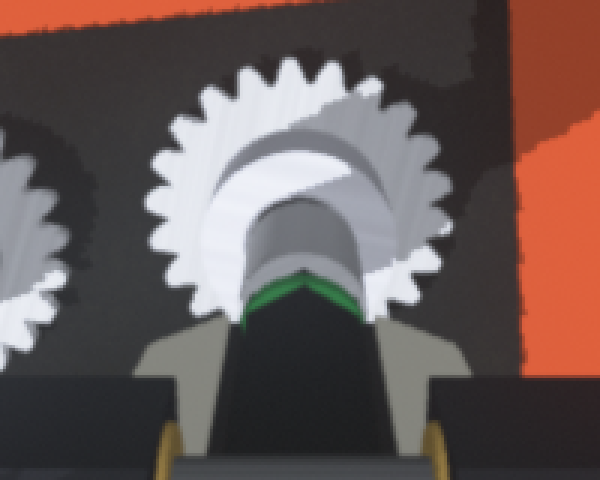

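The crop shows the plug about 3 mm above the second mouth, offset about 1 mm to the right of the hub centre (303 against 299).

```bash
python3 -m jog '[[0,-0.8,1,0,0,0],[0,0,1,0,0,0],[0,0,1,0,0,0],[0,0,0,0,0,0],[0,0,0,0,0,0]]' && python3 -m jog '[[0,0,1,0,0,0],[0,0,0,0,0,0],[0,0,0,0,0,0]]' && python3 -m jog '[[0,0,1,0,0,0],[0,0,0,0,0,0],[0,0,0,0,0,0]]'
```

```text
time: 14.2
tool_pos: [547.5, -127.1, 104.1]
tcp_rot: [3.142, -0.0, -0.254]
contact_force: [-0.2, 0.7, -2.8]
grip_width: 24.0
finger_force: 30.0
time: 14.5
tool_pos: [547.4, -127.1, 103.1]
tcp_rot: [3.142, 0.0, -0.254]
contact_force: [-0.1, -0.9, -3.2]
grip_width: 23.9
finger_force: 30.0
time: 14.8
tool_pos: [547.6, -127.1, 102.3]
tcp_rot: [3.142, -0.001, -0.254]
contact_force: [0.6, 0.7, -1.0]
grip_width: 23.9
finger_force: 30.0
```

```bash
python3 -m jog '[[0,0,0.6,0,0,0],[0,0,0,0,0,0],[0,0,0,0,0,0]]' && python3 -m jog '[[0,0,0.5,0,0,0],[0,0,0,0,0,0],[0,0,0,0,0,0]]'
```

```text
time: 15.1
tool_pos: [547.8, -127.1, 102.0]
tcp_rot: [-3.142, -0.001, -0.254]
contact_force: [0.9, 1.3, 3.6]
grip_width: 24.1
finger_force: 30.0
time: 15.4
tool_pos: [547.9, -127.0, 101.9]
tcp_rot: [-3.142, -0.001, -0.254]
contact_force: [-1.1, 3.0, 6.5]
grip_width: 24.1
finger_force: 30.0
```

```bash
python3 -m jog '[[0,0,-5,0,0,0],[0,0,-25,0,0,0],[0,0,-30,0,0,0],[-6.7,-30,0,0,0,0],[-6.7,-46,0,0,0,0],[-6.7,-47,0,0,0,0],[-6.7,-47,0,0,0,0],[-6.7,-46,0,0,0,0],[-3.4,-28,0,0,0,0],[-3.3,-19.5,0,0,0,0],[0,0,0,0,0,0],[0,0,0,0,0,0]]' && python3 -m jog '[[0,0,20,0,0,0],[0,0,20,0,0,0],[0,0,10,0,0,0],[0,0,0,0,0,0],[0,0,0,0,0,0]]'
```

```text
time: 16.6
tool_pos: [574.4, 137.9, 160.3]
tcp_rot: [3.14, 0.001, -0.253]
contact_force: [-0.4, -0.5, -1.8]
grip_width: 23.9
finger_force: 30.0
time: 17.1
tool_pos: [575.2, 137.4, 111.5]
tcp_rot: [3.142, -0.001, -0.255]
contact_force: [-0.0, 0.7, -3.4]
grip_width: 24.0
finger_force: 30.0
```

Descend to the pocket floor, which is at TCP about 77.5.

```bash
python3 -m jog '[[0,-0.5,10,0,0,0],[0,0,10,0,0,0],[0,0,6,0,0,0],[0,0,5,0,0,0],[0,0,1.5,0,0,0],[0,0,0,0,0,0],[0,0,0,0,0,0]]' && python3 -m jog '[[0,0,1,0,0,0],[0,0,0.7,0,0,0],[0,0,0,0,0,0],[0,0,0,0,0,0]]'
```

```text
time: 17.8
tool_pos: [575.2, 138.6, 78.7]
tcp_rot: [-3.141, -0.001, -0.254]
contact_force: [1.2, 0.3, -3.6]
grip_width: 24.0
finger_force: 30.0
time: 18.2
tool_pos: [575.4, 138.5, 77.6]
tcp_rot: [-3.141, -0.001, -0.254]
contact_force: [-1.1, 0.0, 5.1]
grip_width: 24.0
finger_force: 30.0
```

```bash
python3 -m jog '[[0,0,0,0,0,0],[0,0,0,0,0,0],[0,0,0,0,0,0],[0,0,0,0,0,0],[0,0,0,0,0,0],[0,0,-15,0,0,0],[0,0,-25,0,0,0],[0,0,-30,0,0,0],[0,0,-15,0,0,0],[0,0,0,0,0,0]]' 80 && python3 -m jog '[[7,30,0,0,0,0],[7,40,0,0,0,0],[7,42,0,0,0,0],[7,32,0,0,0,0],[0,0,20,0,0,0],[0,0,35,0,0,0],[0,0,30,0,0,0],[0,0,15,0,0,0],[0,0,0,0,0,0],[0,0,0,0,0,0]]'
python3 - <<'E'
from h import *
save('w6',bot.capture('side')[140:340,100:340].repeat(3,0).repeat(3,1))
E
```

```text
time: 19.2
tool_pos: [576.3, 138.7, 164.3]
tcp_rot: [-3.14, -0.005, -0.254]
contact_force: [0.6, 0.9, -0.1]
grip_width: 73.6
finger_force: 0.0
time: 20.2
tool_pos: [565.6, -7.9, 61.3]
tcp_rot: [3.141, 0.001, -0.254]
contact_force: [0.5, -0.6, 1.4]
grip_width: 73.3
finger_force: 0.0
```

View pics/w6.png

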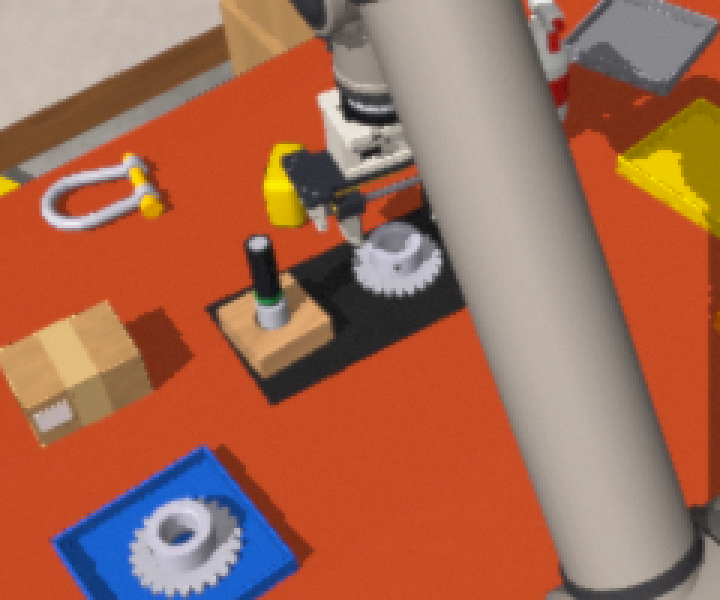

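The side crop shows the gauge upright in its block at (265,290), with the gripper above the block-side sprocket.

```bash
python3 -m jog '[[0.7,0,20,0,0,0],[0,0,15,0,0,0],[0,0,10,0,0,0],[0,0,0,0,0,0],[0,0,0,0,0,0]]' && python3 -m jog '[[0,0,0,0,0,0],[0,0,0,0,0,0],[0,0,0,0,0,0],[0,0,0,0,0,0],[0,0,0,0,0,0],[0,0,0,0,0,0]]' 0 && python3 -m jog '[[0,0,-5,0,0,0],[0,0,-20,0,0,0],[0,0,-30,0,0,0],[0,0,-30,0,0,0],[0,0,-20,0,0,0],[0,0,0,0,0,0]]'
```

```text
time: 20.75
tool_pos: [567.0, -8.1, 17.5]
tcp_rot: [-3.142, -0.001, -0.254]
contact_force: [0.3, -0.8, 0.9]
grip_width: 73.1
finger_force: 0.0
time: 21.35
tool_pos: [566.9, -8.0, 17.4]
tcp_rot: [-3.141, -0.001, -0.254]
contact_force: [-0.4, 1.2, 7.0]
grip_width: 54.4
finger_force: 30.0
time: 21.95
tool_pos: [567.6, -8.3, 123.9]
tcp_rot: [-3.141, -0.004, -0.254]
contact_force: [-0.5, -0.3, -6.4]
grip_width: 54.5
finger_force: 30.0
```

```bash
python3 -m jog '[[0,0,-25,0,0,0],[-15,-15,-21,0,0,0],[-33,-32,0,0,0,0],[-33,-32,0,0,0,0],[-33,-32,0,0,0,0],[-33,-32,0,0,0,0],[-33,-32,0,0,0,0],[-33,-32,0,0,0,0],[-33,-32,0,0,0,0],[-33,-32,0,0,0,0],[-20,-20,0,0,0,0],[-4,-4,0,0,0,0]]'
python3 -m jog '[[0,0,0,0,0,0],[0,0,0,0,0,0],[0,0,0,0,0,0]]'
python3 - <<'E'
from h import *
o=bot.get_obs();print(o['tool_pos'],o['tcp_rot'],o['joint_positions'].round(2))
C=cam('wrist',o);im=bot.capture('wrist')
p=proj(C,(435,330,40));print(p)
x,y=np.clip(p.round().astype(int),[120,80],[440,340]);x0,y0=x-120,y-80
save('w7',im[y0:y0+200,x0:x0+260].repeat(3,0).repeat(3,1));print(x0,y0)
for r in bot.outline_of('stock','wrist'):
    print(r['p'],r['pixel'],r['mask'].sum())
E
```

```text
time: 23.15
tool_pos: [344.5, 355.3, 165.7]
tcp_rot: [3.139, 0.003, -0.251]
contact_force: [-0.2, -0.3, -6.8]
grip_width: 54.7
finger_force: 30.0
time: 23.45
tool_pos: [348.0, 352.5, 167.2]
tcp_rot: [3.14, 0.0, -0.256]
contact_force: [0.3, 0.0, -5.3]
grip_width: 54.5
finger_force: 30.0
[347.96506681 352.49340046 167.24325529] [ 3.14041199e+00  3.60537665e-04 -2.55801197e-01] [ 0.64  0.35  1.69 -0.    1.1   2.46]
[280.62489889 109.13802024]
161 29
0.61 [275.5, 98.3] 5037
```

View pics/w7.png

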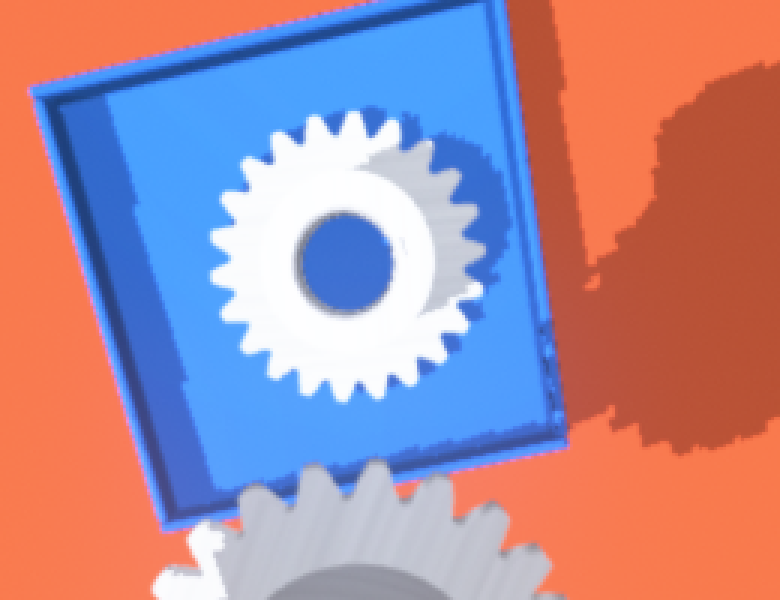

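The crop shows the stock's bore at crop (344,263), which is (275.7,116.7) full. The front tooth of the held sprocket is at crop y of about 460, which is row 182.

```bash
python3 - <<'E'
from h import *
o=bot.get_obs();C=cam('wrist',o);R=Ro.from_euler('xyz',o['tcp_rot']).as_matrix()
T=np.array(o['tool_pos'])
b=onz(C,(275.7,116.7),40);print(b.round(1),(R.T@(b-T)).round(1))
for z in(6.4,14.4):print('front tooth',proj(C,T+R@[47,0,z]))
E
```

```text
[429.8 336.4  40. ] [ 83.3  -5.  127.5]
front tooth [281.38097537 183.46386839]
front tooth [281.34179008 180.52070248]
```

```bash
python3 -m jog '[[20,-1,0,0,0,0],[30,-2,0,0,0,0],[22,-1.5,0,0,0,0],[10.3,-0.5,0,0,0,0],[0,0,25,0,0,0],[0,0,35,0,0,0],[0,0,25,0,0,0],[0,0,15,0,0,0],[0,0,5,0,0,0],[0,0,0,0,0,0],[0,0,0,0,0,0]]'
python3 - <<'E'
from h import *
o=bot.get_obs();print(o['tool_pos'],o['tcp_rot'])
save('w8',bot.capture('wrist')[120:320,150:410].repeat(3,0).repeat(3,1))
E
```

```text
time: 24.65
tool_pos: [429.1, 338.1, 63.7]
tcp_rot: [-3.14, -0.001, -0.254]
contact_force: [0.5, -0.3, -5.4]
grip_width: 54.1
finger_force: 30.0
[429.05817645 338.0599462   63.70351374] [-3.14046521e+00 -1.22215944e-03 -2.54411751e-01]
```

View pics/w8.png

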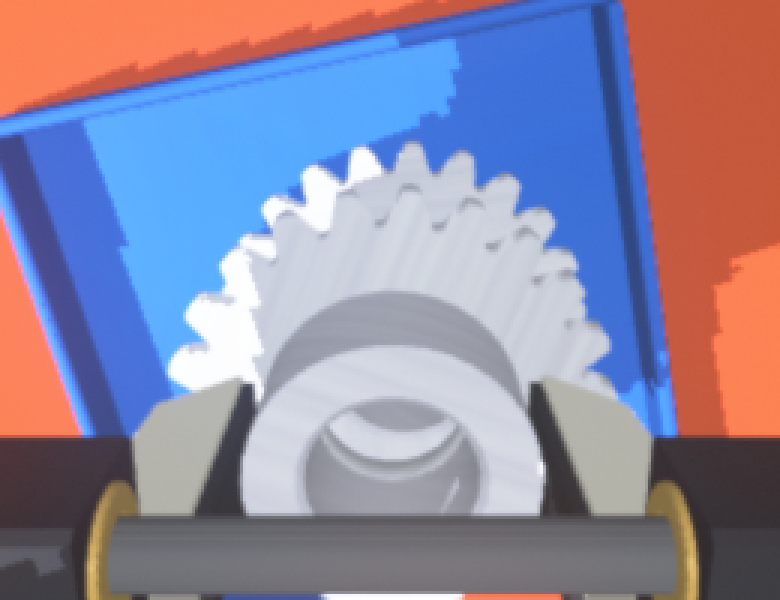

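The crop shows the held sprocket just above the stock. The two are aligned sideways (column about 390) and the held one is about 1 mm behind fore and aft.

```bash
python3 -m jog '[[0.7,0,3,0,0,0],[0,0,3,0,0,0],[0,0,1.5,0,0,0],[0,0,0.7,0,0,0],[0,0,0,0,0,0],[0,0,0,0,0,0]]' && python3 -m jog '[[0,0,0.7,0,0,0],[0,0,0,0,0,0],[0,0,0,0,0,0]]'
```

```text
time: 25.3
tool_pos: [429.1, 337.7, 54.6]
tcp_rot: [-3.142, -0.0, -0.254]
contact_force: [-0.1, 0.8, -5.1]
grip_width: 54.5
finger_force: 30.0
time: 25.6
tool_pos: [429.1, 337.7, 54.4]
tcp_rot: [-3.141, -0.0, -0.254]
contact_force: [-2.5, -1.9, 1.6]
grip_width: 54.5
finger_force: 30.0
```

```bash
python3 -m jog '[[0,0,0.3,0,0,0],[0,0,0,0,0,0],[0,0,0,0,0,0],[0,0,0,0,0,0],[0,0,0,0,0,0]]' 80 && python3 -m jog '[[0,0,-15,0,0,0],[0,0,-35,0,0,0],[0,0,-40,0,0,0],[0,0,-35,0,0,0],[0,0,-15,0,0,0],[0,0,0,0,0,0],[0,0,0,0,0,0]]'
python3 - <<'E'
from h import *
o=bot.get_obs();print(o['tool_pos'])
save('w9',bot.capture('wrist')[110:310,150:410].repeat(3,0).repeat(3,1))
C=cam('wrist',o);print(((proj(C,(429.4,337.5,76))-[150,110])*3).round(),((proj(C,(429.4,337.5,12))-[150,110])*3).round())
E
```

```text
time: 26.1
tool_pos: [429.1, 337.6, 53.6]
tcp_rot: [-3.142, -0.0, -0.254]
contact_force: [0.1, -0.1, 0.5]
grip_width: 73.1
finger_force: 0.0
time: 26.8
tool_pos: [428.7, 337.4, 192.9]
tcp_rot: [3.141, 0.0, -0.254]
contact_force: [0.6, 0.6, -0.5]
grip_width: 73.7
finger_force: 0.0
[428.69057184 337.42273132 192.88705693]
[392. 284.] [392. 237.]
```

View pics/w9.png

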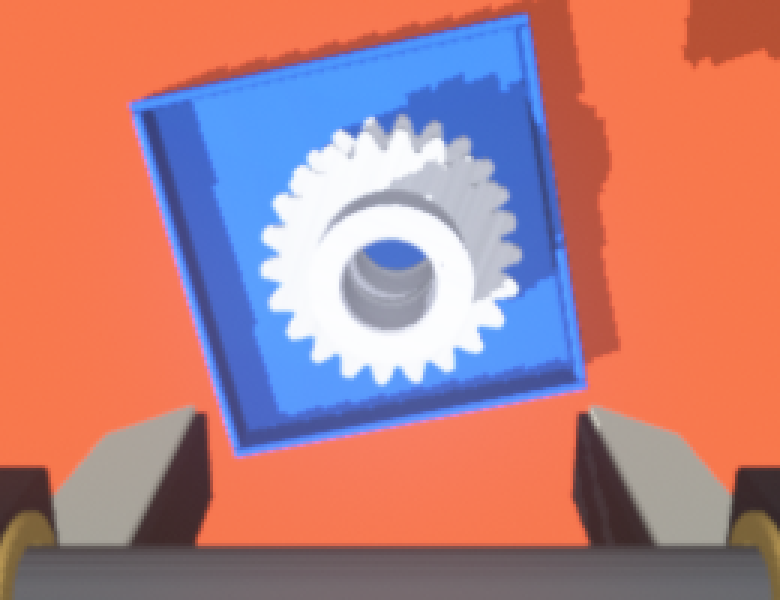

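The crop shows the sprocket sitting squarely on the stock, with the bores in line (mouth at (389,285), predicted (392,284)). That was my eleventh picture, one over the limit of ten, so I'll finish by numbers only.

```bash
python3 -m jog '[[11,19,0,0,0,0],[21,38,0,0,0,0],[22,40,0,0,0,0],[22,40,0,0,0,0],[22,40,0,0,0,0],[22,40,0,0,0,0],[22,40,0,0,0,0],[22,40,0,0,0,0],[22,40,0,0,0,0],[22,40,0,0,0,0],[18,32,0,0,0,0],[5.8,10.8,0,0,0,0]]' && python3 -m jog '[[0,0,20,0,0,0],[0,0,35,0,0,0],[0,0,35,0,0,0],[0,0,30,0,0,0],[0,0,10,0,0,0],[0,0,0,0,0,0],[0,0,0,0,0,0]]'
```

```text
time: 28.05
tool_pos: [547.6, -130.3, 191.5]
tcp_rot: [3.141, 0.003, -0.258]
contact_force: [-0.6, 0.5, -0.2]
grip_width: 73.5
finger_force: 0.0
time: 28.75
tool_pos: [548.4, -126.9, 64.4]
tcp_rot: [3.141, -0.001, -0.254]
contact_force: [0.4, 0.2, 0.4]
grip_width: 73.3
finger_force: 0.0
```

```bash
python3 -m jog '[[-0.5,0,20,0,0,0],[0,0,16,0,0,0],[0,0,11,0,0,0],[0,0,0,0,0,0],[0,0,0,0,0,0]]' && python3 -m jog '[[0,0,0,0,0,0],[0,0,0,0,0,0],[0,0,0,0,0,0],[0,0,0,0,0,0],[0,0,0,0,0,0],[0,0,0,0,0,0]]' 0 && python3 -m jog '[[0,0,-5,0,0,0],[0,0,-20,0,0,0],[0,0,-30,0,0,0],[0,0,-30,0,0,0],[0,0,-30,0,0,0],[0,0,-15,0,0,0],[0,0,0,0,0,0]]'
```

```text
time: 29.25
tool_pos: [548.0, -127.1, 17.6]
tcp_rot: [3.141, -0.001, -0.254]
contact_force: [0.8, -1.2, 0.8]
grip_width: 73.4
finger_force: 0.0
time: 29.85
tool_pos: [547.7, -126.9, 17.2]
tcp_rot: [3.142, -0.001, -0.254]
contact_force: [-1.0, 2.1, 6.3]
grip_width: 54.6
finger_force: 30.0
time: 30.55
tool_pos: [548.0, -127.2, 148.2]
tcp_rot: [3.141, -0.003, -0.254]
contact_force: [0.4, -0.3, -6.3]
grip_width: 54.5
finger_force: 30.0
```

```bash
python3 -m jog '[[-12,20,-10,0,0,0],[-22,39,-10,0,0,0],[-22,39,0,0,0,0],[-22,39,0,0,0,0],[-22,39,0,0,0,0],[-22,39,0,0,0,0],[-18,32,0,0,0,0],[-6,11,0,0,0,0],[0,0,0,0,0,0],[0,0,0,0,0,0],[0,0,0,0,0,0]]'
python3 - <<'E'
from h import *
o=bot.get_obs();C=cam('wrist',o);R=Ro.from_euler('xyz',o['tcp_rot']).as_matrix();T=np.array(o['tool_pos']);print(T)
im=bot.capture('wrist');print('pred',proj(C,(439,-365,10)))
for r in bot.outline_of('yellow_tray','wrist'):
    m=r['mask'];c=im[m].mean(0).round();print(r['p'],r['pixel'],m.sum(),c)
    k,_=cv2.findContours(m.astype(np.uint8),0,2);k=max(k,key=cv2.contourArea)
    q=np.array([onz(C,p,22)[:2] for p in k[:,0]],np.float32);rc=cv2.minAreaRect(q);print(rc)
    g=np.array([*rc[0],4]);print('tool d',(R.T@(g-T)).round(1))
bot.capture('top');t=cam('top')
for r in bot.outline_of('yellow_tray','top'):
    k,_=cv2.findContours(r['mask'].astype(np.uint8),0,2);k=max(k,key=cv2.contourArea)
    q=np.array([onz(t,p,22)[:2] for p in k[:,0]],np.float32);print('top',r['p'],cv2.minAreaRect(q))
E
```

```text
time: 31.65
tool_pos: [341.7, -338.7, 166.0]
tcp_rot: [-3.14, 0.001, -0.253]
contact_force: [0.1, 0.2, -5.8]
grip_width: 54.4
finger_force: 30.0
[ 341.67545552 -338.70051705  166.02747191]
pred [282.29826486  98.19987031]
0.98 [268.5, 326.9] 3014 [208. 121.  50.]
((174.47714233398438, -287.00042724609375), (153.8057861328125, 42.973960876464844), 75.6274185180664)
tool d [-174.7   -8.   162.2]
0.74 [275.1, 89.9] 25535 [234. 217.  70.]
((440.7254333496094, -361.1498718261719), (151.56988525390625, 150.85797119140625), 2.65632700920105)
tool d [101.7  -2.9 161.9]
0.68 [484.7, 74.2] 21126 [114. 118. 122.]
((408.32110595703125, -563.8233642578125), (147.0209197998047, 135.1791229248047), 80.87677764892578)
tool d [121.  201.5 161.7]
top 0.88 ((413.6084899902344, -573.0808715820312), (157.7895050048828, 157.2100067138672), 80.3304672241211)
top 0.73 ((468.1020812988281, -357.5666809082031), (94.32550048828125, 152.8177490234375), 2.8246986865997314)
top 0.71 ((653.7832641601562, -470.7922668457031), (155.09898376464844, 162.30213928222656), 14.618289947509766)
```

```bash
python3 -m jog '[[25,-1,0,0,0,0],[40,-1,0,0,0,0],[30,-1,0,0,0,0],[5,0,0,0,0,0],[0,0,20,0,0,0],[0,0,35,0,0,0],[0,0,35,0,0,0],[0,0,30,0,0,0],[0,0,13,0,0,0],[0,0,5,0,0,0],[0,0,0,0,0,0],[0,0,0,0,0,0]]' && python3 -m jog '[[0,0,3,0,0,0],[0,0,3,0,0,0],[0,0,1.5,0,0,0],[0,0,0,0,0,0],[0,0,0,0,0,0]]'
```

```text
time: 33.05
tool_pos: [439.4, -362.9, 30.2]
tcp_rot: [3.14, -0.002, -0.254]
contact_force: [0.8, -0.2, -5.8]
grip_width: 54.7
finger_force: 30.0
time: 33.55
tool_pos: [438.7, -362.1, 21.2]
tcp_rot: [3.141, -0.0, -0.254]
contact_force: [-0.2, -0.2, -6.6]
grip_width: 54.8
finger_force: 30.0
```

```bash
python3 -m jog '[[0,0,1.5,0,0,0],[0,0,1,0,0,0],[0,0,0,0,0,0],[0,0,0,0,0,0]]' && python3 -m jog '[[0,0,0.8,0,0,0],[0,0,0,0,0,0],[0,0,0,0,0,0]]'
```

```text
time: 33.95
tool_pos: [438.7, -362.1, 18.6]
tcp_rot: [-3.142, 0.0, -0.254]
contact_force: [0.3, -0.4, -5.9]
grip_width: 54.6
finger_force: 30.0
time: 34.25
tool_pos: [438.8, -362.2, 18.3]
tcp_rot: [3.141, -0.0, -0.254]
contact_force: [-0.5, 1.5, 0.5]
grip_width: 54.3
finger_force: 30.0
```

```bash
python3 -m jog '[[0,0,0.3,0,0,0],[0,0,0,0,0,0],[0,0,0,0,0,0],[0,0,0,0,0,0],[0,0,0,0,0,0]]' 80 && python3 -m jog '[[0,0,-15,0,0,0],[0,0,-35,0,0,0],[0,0,-40,0,0,0],[0,0,-40,0,0,0],[0,0,-20,0,0,0],[0,0,0,0,0,0],[0,0,0,0,0,0],[0,0,0,0,0,0]]'
python3 - <<'E'
from h import *
C=cam('wrist');bot.capture('wrist')
for r in bot.outline_of('sprocket_a','wrist'):
    k,_=cv2.findContours(r['mask'].astype(np.uint8),0,2);k=max(k,key=cv2.contourArea)
    q=np.array([onz(C,p,12)[:2] for p in k[:,0]],np.float32);print('spr',r['p'],cv2.minAreaRect(q))
bot.capture('side');s=cam('side')
print([(r['p'],r['pixel']) for r in bot.outline_of('gauge','side')],proj(s,(576,138,75)))
print([(r['p'],r['pixel']) for r in bot.outline_of('stock','side')],proj(s,(429.4,337.5,45)))
E
```

```text
time: 34.75
tool_pos: [438.8, -362.2, 17.6]
tcp_rot: [3.141, -0.0, -0.254]
contact_force: [0.3, 0.3, 1.0]
grip_width: 73.3
finger_force: 0.0
time: 35.55
tool_pos: [438.0, -361.4, 165.9]
tcp_rot: [-3.14, 0.002, -0.254]
contact_force: [0.3, 0.1, 0.6]
grip_width: 73.7
finger_force: 0.0
spr 0.7 ((440.0119934082031, -362.10711669921875), (92.71107482910156, 92.38006591796875), 41.28702926635742)
[] [188.28782963 234.94322869]
[(0.8, [167.5, 328.4])] [157.51150275 315.33105465]
```

```bash
python3 - <<'E'
from h import *
s=cam('side');bot.capture('side')
for r in bot.outline_of('stock','side'):print(r['p'],r['pixel'],r['mask'].sum(),cv2.boundingRect(r['mask'].astype(np.uint8)))
for n in('gauge_handle','stand'):print(n,[(r['p'],r['pixel'],r['mask'].sum()) for r in bot.outline_of(n,'side')])
P=np.array([proj(s,(429.4+47*np.cos(a),337.5+47*np.sin(a),z)) for a in np.arange(0,6.3,.2) for z in(4,12,40,48)]);print(P.min(0),P.max(0),proj(s,(429.4,337.5,76)))
im=bot.capture('side');x,y=proj(s,(576,138,105)).astype(int);print('handle px',im[y-2:y+3,x-2:x+3].mean((0,1)),'band',im[y+10:y+22,x-1:x+2].mean(1).astype(int).tolist())
bot.capture('top');t=cam('top')
for r in bot.outline_of('stock','top'):
    k,_=cv2.findContours(r['mask'].astype(np.uint8),0,2);k=max(k,key=cv2.contourArea)
    print('top',r['p'],r['mask'].sum(),cv2.minAreaRect(np.array([onz(t,p,48)[:2] for p in k[:,0]],np.float32)))
E
```

```text
0.54 [163.1, 333.2] 264 (145, 311, 35, 28)
gauge_handle [(0.63, [186.4, 229.9], np.int64(301))]
stand [(0.75, [192.2, 249.0], np.int64(611))]
[137.98210851 298.67579961] [179.06258159 340.5549193 ] [155.02746287 308.70902872]
handle px [28.48 28.52 31.08] band [[43, 49, 40], [44, 65, 44], [59, 101, 61], [93, 147, 103], [138, 147, 140], [187, 179, 181], [182, 172, 172], [169, 159, 161], [160, 150, 151], [156, 147, 146], [148, 132, 125], [159, 135, 119]]
top 0.7 67 ((414.3139343261719, 291.1902160644531), (15.340163230895996, 52.36636734008789), 72.41270446777344)
top 0.53 1325 ((422.8677673339844, 336.0047607421875), (150.0450439453125, 146.46189880371094), 87.22576904296875)
```

```bash
python3 -c "
from plant import bot
print(bot.close_job())"
```

```text
the job is handed in; nothing more can be done
None
```

The job is handed in at about 36 s: the gauge went right through the sprocket next to the block, now squarely on the stock in the blue tray, and stopped about 1.4 mm into the other, now flat in the yellow tray, with the gauge back upright in its block; I viewed 11 pictures, one over the limit of 10.

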